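# Lay the caddy lid rim-down and snap it into its clip rest

### The job

The twelve-sided black caddy lid has been left standing on its edge. Lay it flat with its hollow rim side down and its closed face up, then push it into the wider of the two bamboo clip rests, past the springy jaws, until it is fully home against the back. Leave the cups, caddy, bowl and whisk where they are.

Things in the scene. Friction and masses are not known exactly. Their poses are not given: they have to be found in the camera images.
- lid: Black plastic twelve-sided hollow caddy lid with tin lining, 72 mm across flats, 74.5 across corners, 24 tall, walls 3, about 60 g. Origin: its centre, mid-height. Own +x points out of the closed face; the open rim faces -x. Starts standing on a flat (+x level, any way; centre 36 mm up); rim-down, +x is up, centre 12 mm up. Topples if leant 24 deg rimwards (12 the other way).
- rest_wide: Wider bamboo clip rest, fixed, 20 mm high, about 100 mm wide, no floor: the lid slides in along the work surface. Origin at the lid's place. Two spring jaws run from the back wall along both sides (80 mm apart inside) to inward noses 65 mm apart, then flare to about 92 mm at the mouth. They yield outwards and close behind the lid's widest part; pushing it in takes some 3 to 12 N.
- rest_wide_seat (a point): Where the lid's centre belongs in the wider rest, at the height of the work surface. +x is level and points from the mouth into the rest: push along it. Back wall 37 mm beyond this point, jaw noses 19 mm before it, mouth about 38 mm before it.
- rest_small_seat (a point): The same point of the smaller rest, made for a 48 mm lid (jaws 56 mm apart, noses 41, about 78 mm wide overall): not to be used. The rests stand side by side, either one nearer the robot, both mouths facing roughly to the robot's right (-y), with clear surface before them.
- cup_a: White ceramic cup, 68 mm across, 52 mm tall, loose; origin under its centre. Leave alone.
- cup_b: White ceramic cup like the other. Leave alone.
- caddy: Lidless black twelve-sided caddy, 64 mm across, 85 mm tall, loose; origin under its centre. Leave alone.
- bowl: Brown tea bowl, 120 mm across, 72 mm tall, loose; origin under its centre. Leave alone.
- whisk: White porcelain whisk holder with a bamboo whisk on it, 68 mm across, 120 mm tall, loose; origin under its centre. Leave alone.
Mind the look-alikes: they are no part of the job. Of the things like the lid, leave any that is yellow; of the rest the smaller one is meant. What is shaped like the rest_wide but pink is not meant.

How it is judged (in metres and radians):
On the way:
1. the lid lies flat, rim down, on the work surface (angle between lid's own x axis and vertical below 0.1 rad and height (world z) of lid below 0.016 m), for 0.2 s.
At the end, for the whole second after the job is handed in: the lid rests flat on the work surface, closed face up (within 0.08 rad), its centre within 5 mm of the wide rest's seat point seen from above, and is still (angle between lid's own x axis and vertical below 0.08 rad and height (world z) of lid below 0.015 m and horizontal distance between lid and rest_wide_seat below 0.005 m and linear speed of lid below 0.02 m/s); the robot touches nothing.
It fails at once if a cup, the caddy, the bowl or the whisk is shifted by more than 20 mm (distance of any of cup_a, cup_b, caddy, bowl, whisk from where it was at the start of the episode above 0.02 m).
It also fails if it takes over 58 s, if anything falls off the work surface, if the arm or the gripper's body presses on something with over 40 N, if the wrist force passes 120 N, or if a joint passes its speed limit or range.

### The arm

A 6-joint arm with a two-finger parallel gripper is mounted at the origin on the work surface. World frame = base frame: x ahead of the robot, y to its left, z up, the work surface at z = 0. Lengths are in mm, angles in rad, forces in N, time in s.
With the tool pointing down it reaches from about 275 to 1000 mm from the base axis. Payload 8.4 kg.
Tool frame: the origin (TCP) lies between the finger pads; the fingertips stand r.nose_length ahead of it and the grasp point (between the pads) lies 8 mm behind it (r.nose_length is the distance from the TCP to the fingertips, in mm); y points along the fingers, x is the direction in which the jaws open and shut, and the axes are right-handed (so a half turn about y gives the same grasp; the last joint's range is limited). The gripper opens to 85 mm and grips with 20 to 120 N. Pads are 22 mm wide; open, the fingers measure 114 mm over their backs; the gripper's body (76 mm by 85 mm) begins 54 mm behind the grasp point. The pads swing forward as they close: fully open they stand 13 mm farther back than shut.
Start: joints at [-1.276, 0.353, 1.633, -0, 1.155, -0.002], TCP at [182.787, -597.676, 242.281] pointing down, gripper open.
Joint ranges: [-2.63, 2.63], [-0.92, 2.1], [0.06, 2.66], [-1.3, 4.44], [0, 2.69], [-3.02, 3.02]. Speed limits (rad/s): [2.22, 2.22, 2.79, 3.14, 3.14, 3.14].

### API

Orientations are given as [roll, pitch, yaw] about the fixed x, y, z axes, in that order (R = Rz(yaw) Ry(pitch) Rx(roll)).
In Python, from rig import r, cams, order gives the robot as it stands. The module is installed in compiled form; this text tells all that it offers.
- The arm moves only by the shell command python3 -m crank 'ROWS' [FORCE]. ROWS is JSON, a list of rows, each a list of 7 numbers: the turn, a rotation vector about the tool's x, y, z in degrees, then the shift along the tool's x, y, z in cm, then the opening, from -1 (shut) to 1 (fully open). A call has exactly 10 rows; each row shifts and turns the pose as measured when the row begins, along the tool's axes as they then stand; what a row does not reach is not made up. A row lasts 1/12 s, in which the tool goes at most 41.7 mm and 7.16 degrees, less where a joint would pass 70% of its speed; a pose out of reach is approached as far as the arm can. A call with a gripper value outside its range is refused whole. The fingers move at their own pace and stop on an object; FORCE is the grip in N (left out, the last holds). Time passes only in rows, so rows that do not move let the fingers close, or fill a call up. It gives the time, the measured TCP pose, the force and the opening at its end, in the units of the state.
- r.sense(): the state, without advancing time (a new reading comes with each control period).
- cams.grab_frame(name): name is "scene" or "top" or "wrist"; returns the picture (400x640x3 uint8, blue, green, red); there is no depth.
- cams.camera_info(name): a dict with "intrinsics" (3x3 intrinsics, pixels), "view" (4x4, takes a point from world to camera coordinates); the wrist camera has in their place "hand_eye" (4x4, takes a point from camera to tool coordinates, whose origin is the TCP and whose axes are the tool frame's). Camera axes: x right, y up, looking along -z (the intrinsics and any distortion apply to the point x, -y, -z); pixel columns grow to the right and rows downward; lengths in mm; the calibration is good to about 2 mm. A picture is of the moment at which its call begins: read the wrist's pose just before it. camera_info takes no time and is no camera call.
- order.sign_off(): hands the job in, once; it reports no verdict.
The state is a dict: "clock": time; "qpos": joint angles; "qvel": joint speeds; "joint_efforts": joint torques, N m; "eef_pos": TCP position; "tcp_rot": TCP orientation; "contact_force": force on the tool from outside, world axes, zero at the start; "wrist_torque": the same for the moment, N m; "opening": opening from 0.0 (shut) to 1.0 (fully open).
Only numpy, scipy, OpenCV 4.12 (cv2) and the standard library are available. Lean on these libraries where they do the work, as an engineer would, in place of code of your own. Each camera call takes 0.05 s, during which the arm holds its last target.

## Working session

There is one attempt and no reset: what is moved stays moved. The work goes in short steps, Python scripts to look and compute and a shell command to move; the robot and the scene stay as the last step left them, time stands still between calls to the robot, and variables do not carry over. Pictures are saved under pics/ and viewed, and the job is handed in when it is done.

```bash
mkdir -p pics; cat > h.py <<'E'
from rig import r,cams,order
import numpy as np,cv2
from scipy.spatial.transform import Rotation as R
def grab(n,tag):
    s=r.sense(); im=cams.grab_frame(n); cv2.imwrite(f'pics/{tag}.png',im); return s,im
def view(n,s=None):
    i=cams.camera_info(n); K=np.array(i['intrinsics'])
    if n=='wrist':
        he=np.array(i['hand_eye']); T=np.eye(4); T[:3,:3]=R.from_euler('xyz',s['tcp_rot']).as_matrix(); T[:3,3]=s['eef_pos']
        return K,np.linalg.inv(T@he),i
    return K,np.array(i['view']),i
def ray(n,uv,s=None):
    K,V,i=view(n,s); d=i.get('distortion'); 
    p=cv2.undistortPoints(np.array([[uv]],float),K,np.array(d,float) if d is not None else None)[0,0]
    c=np.linalg.inv(V); return c[:3,3],c[:3,:3]@np.array([p[0],-p[1],-1])
def plane(n,uv,z,s=None):
    o,d=ray(n,uv,s); return o+d*(z-o[2])/d[2]
def proj(n,P,s=None):
    K,V,i=view(n,s); q=V@np.append(P,1); p=K@np.array([q[0],-q[1],-q[2]]); return p[:2]/p[2]
E
python3 - <<'E'
from h import *
s=r.sense();print(s,r.nose_length)
for n in ['scene','top','wrist']:
    print(n,{k:np.round(v,3) if not isinstance(v,str) else v for k,v in cams.camera_info(n).items()}); grab(n,n+'0')
E
```

```text
{'clock': 0.0, 'qpos': array([-1.27645218e+00,  3.53667948e-01,  1.63416595e+00, -2.61197147e-05,
        1.15519001e+00, -2.39946395e-03]), 'qvel': array([-0.00285207,  0.00057932,  0.00038394, -0.00029349, -0.00011104,
        0.00203802]), 'joint_efforts': array([ 1.57997434e-03, -6.05245471e+01, -3.42071378e+01, -2.84309016e-05,
        9.27095592e-03, -1.39525972e-05]), 'eef_pos': array([ 182.6090887 , -597.22906899,  241.53569104]), 'tcp_rot': array([-1.57081677e+00,  1.43130530e-03, -1.27404217e+00]), 'contact_force': array([-0.06977407, -0.5909773 , -0.20156003]), 'wrist_torque': array([ 0.01749086,  0.00313691, -0.02952717]), 'opening': 0.9985069848928343} 11.0
scene {'intrinsics': array([[505.914,   0.   , 321.44 ],
       [  0.   , 505.914, 195.524],
       [  0.   ,   0.   ,   1.   ]]), 'view': array([[-8.370000e-01,  5.480000e-01,  6.000000e-03,  4.822380e+02],
       [-3.880000e-01, -6.010000e-01,  6.980000e-01,  1.433910e+02],
       [ 3.860000e-01,  5.820000e-01,  7.160000e-01, -1.620469e+03],
       [ 0.000000e+00,  0.000000e+00,  0.000000e+00,  1.000000e+00]])}
top {'intrinsics': array([[512.462,   0.   , 320.447],
       [  0.   , 512.462, 203.191],
       [  0.   ,   0.   ,   1.   ]]), 'view': array([[-9.000000e-03, -1.000000e+00,  1.000000e-02, -4.907900e+01],
       [ 9.980000e-01, -8.000000e-03,  6.700000e-02, -5.470270e+02],
       [-6.700000e-02,  1.100000e-02,  9.980000e-01, -1.320095e+03],
       [ 0.000000e+00,  0.000000e+00,  0.000000e+00,  1.000000e+00]])}
wrist {'intrinsics': array([[311.031,   0.   , 320.857],
       [  0.   , 311.031, 197.285],
       [  0.   ,   0.   ,   1.   ]]), 'hand_eye': array([[ 1.0000e+00, -1.0000e-03,  1.0000e-03, -7.9400e-01],
       [ 1.0000e-03,  2.7100e-01, -9.6300e-01, -1.3097e+02],
       [ 1.0000e-03,  9.6300e-01,  2.7100e-01,  6.8839e+01],
       [ 0.0000e+00,  0.0000e+00,  0.0000e+00,  1.0000e+00]])}
```

View pics/top0.png

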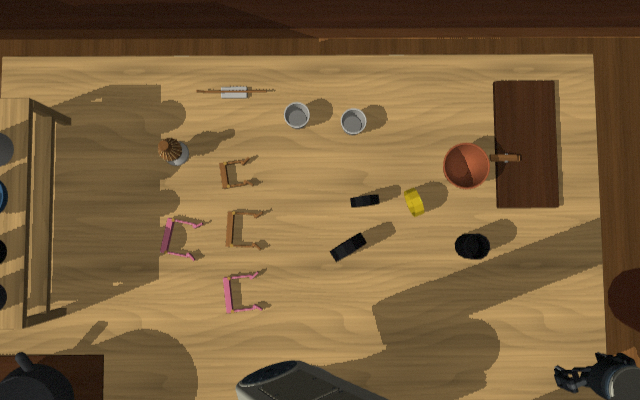

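View pics/scene0.png

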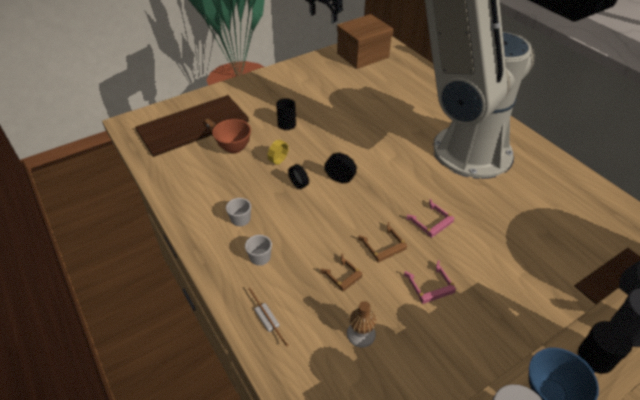

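View pics/wrist0.png

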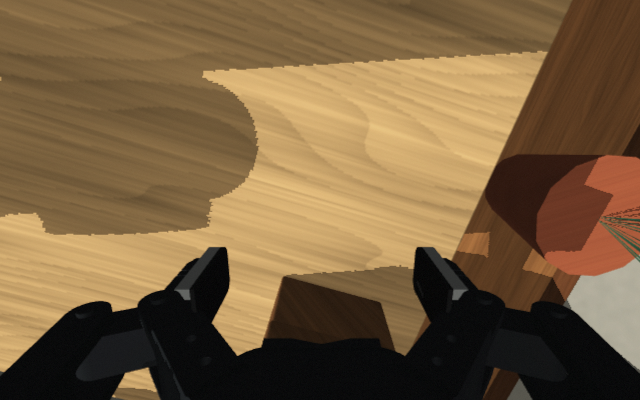

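```bash
python3 - <<'E'
from h import *
t=cv2.imread('pics/top0.png'); s=cv2.imread('pics/scene0.png')
a=cv2.resize(t[180:270,320:440],None,fx=6,fy=6,interpolation=cv2.INTER_CUBIC)
b=cv2.resize(s[130:200,260:370],None,fx=6,fy=6,interpolation=cv2.INTER_CUBIC)
c=cv2.resize(t[145:260,205:285],None,fx=5,fy=5,interpolation=cv2.INTER_CUBIC)
cv2.imwrite('pics/a.png',a);cv2.imwrite('pics/b.png',b);cv2.imwrite('pics/c.png',c)
g=cv2.cvtColor(t,cv2.COLOR_BGR2HSV); m=(g[...,2]<45).astype(np.uint8)
m[:180]=0;m[270:]=0;m[:,:320]=0;m[:,440:]=0
for k in cv2.findContours(m,0,1)[0]:
    if cv2.contourArea(k)>50: 
        print(cv2.contourArea(k),cv2.minAreaRect(k)); bp=cv2.boxPoints(cv2.minAreaRect(k)); print([plane('top',p,72)[:2].round(0).tolist() for p in bp])
E
```

```text
399.0 ((348.0293884277344, 246.88241577148438), (12.862393379211426, 35.500205993652344), 59.03623962402344)
[[425.0, -75.0], [469.0, -151.0], [442.0, -167.0], [397.0, -91.0]]
225.5 ((364.4700012207031, 200.2899932861328), (9.475231170654297, 28.001432418823242), 81.8698959350586)
[[557.0, -127.0], [566.0, -197.0], [542.0, -200.0], [533.0, -130.0]]
```

View pics/a.png

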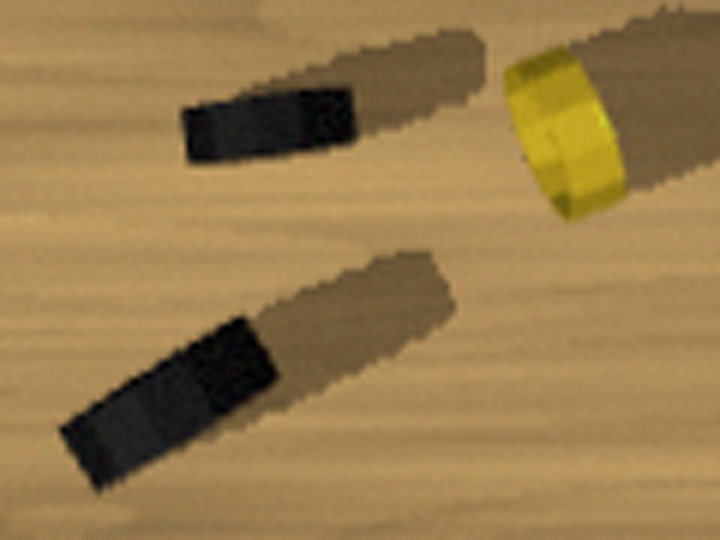

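View pics/b.png

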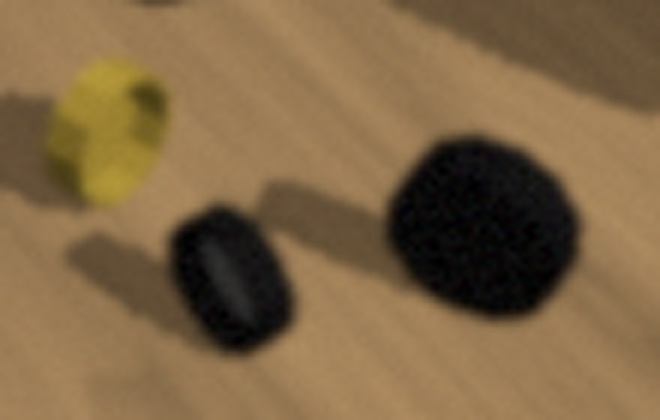

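View pics/c.png

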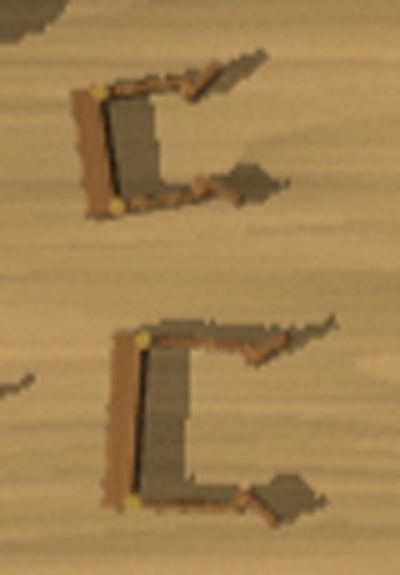

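```bash
cat >> h.py <<'E'
def go(P=None,rpy=None):
    s=r.sense(); M=R.from_euler('xyz',s['tcp_rot'])
    if P is not None: print('shift cm',(M.inv().apply(np.array(P)-s['eef_pos'])/10).round(2))
    if rpy is not None: print('rotvec deg',np.degrees((M.inv()*R.from_euler('xyz',rpy)).as_rotvec()).round(1))
    print('pos',s['eef_pos'].round(1),'axes x,y,z',M.as_matrix().T.round(3).tolist(),s['clock'],s['contact_force'].round(1),round(s['opening'],2))
E
python3 - <<'E'
from h import *
go([340,-260,260])
t=cv2.imread('pics/top0.png')
# rest back wall etc from crop c (5x, offset 205,145)
for nm,pts in {'small':[(72,90),(103,90),(85,217),(115,207)],'wide':[(113,333),(145,340),(103,508),(133,503)]}.items():
    for p in pts: print(nm,plane('top',(205+p[0]/5,145+p[1]/5),20).round(0))
for nm,p in dict(cupa=(297,116),cupb=(354,122),caddy=(472,246),bowl=(466,166),whisk=(175,152),yel=(415,202),nose1=(205+258/5,145+360/5),nose2=(205+243/5,145+490/5)).items(): print(nm,plane('top',p,30 if 'nose' not in nm else 20).round(0))
E
```

```text
shift cm [-27.66  -1.8   24.91]
pos [ 182.7 -597.3  241.7] axes x,y,z [[0.292, -0.956, -0.001], [-0.0, 0.001, -1.0], [0.956, 0.292, 0.0]] 0.15 [ 0.7 -0.3 -0.3] 1.0
small [654. 210.  20.]
small [654. 194.  20.]
small [587. 203.  20.]
small [592. 187.  20.]
wide [527. 188.  20.]
wide [523. 171.  20.]
wide [436. 193.  20.]
wide [438. 177.  20.]
cupa [775.   6.  30.]
cupb [ 758. -143.   30.]
caddy [ 432. -444.   30.]
bowl [ 640. -435.   30.]
whisk [682. 323.  30.]
yel [ 547. -299.   30.]
nose1 [512. 113.  20.]
nose2 [444. 121.  20.]
```

```bash
python3 -m crank '[[0,0,0,-2.8,0,2.5,1],[0,0,0,-2.8,0,2.5,1],[0,0,0,-2.8,0,2.5,1],[0,0,0,-2.8,0,2.5,1],[0,0,0,-2.8,0,2.5,1],[0,0,0,-2.8,-0.5,2.5,1],[0,0,0,-2.8,-0.5,2.5,1],[0,0,0,-2.8,-0.5,2.5,1],[0,0,0,-2.8,-0.5,2.5,1],[0,0,0,-2.8,0,2.5,1]]'
python3 - <<'E'
from h import *
s,im=grab('wrist','w1'); go()
print(proj('wrist',[550,-163,36],s),proj('wrist',[433,-121,45],s))
E
```

```text
clock: 0.98
eef_pos: [341.4, -247.6, 259.0]
tcp_rot: [-1.572, 0.002, -1.284]
contact_force: [0.9, -0.7, -0.0]
opening: 1.0
pos [ 343.1 -242.1  258.4] axes x,y,z [[0.284, -0.959, -0.006], [-0.002, 0.005, -1.0], [0.959, 0.284, 0.0]] 1.0333 [ 0.1  2.1 -0.6] 1.0
[299.701029   -58.67363812] [228.95090901  53.53949539]
```

View pics/w1.png

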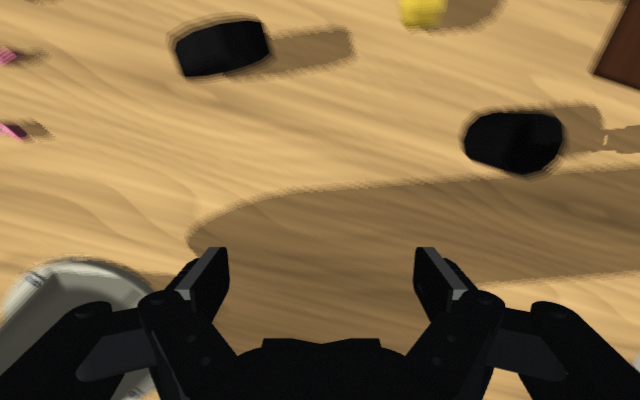

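```bash
python3 -m crank '[[6,0,0,0,0,0,1],[6,0,0,0,0,0,1],[6,0,0,0,0,0,1],[6,0,0,0,0,0,1],[6,0,0,0,0,0,1],[6,0,0,0,0,0,1],[0,0,0,0,0,0,1],[0,0,0,0,0,0,1],[0,0,0,0,0,0,1],[0,0,0,0,0,0,1]]'
python3 - <<'E'
from h import *
s,im=grab('wrist','w2'); go()
p=proj('wrist',[550,-163,36],s);print(p)
E
```

```text
clock: 1.87
eef_pos: [347.4, -239.1, 260.8]
tcp_rot: [-0.922, -0.007, -1.275]
contact_force: [0.4, 0.1, 0.1]
opening: 0.997
pos [ 347.6 -239.1  261. ] axes x,y,z [[0.292, -0.956, 0.007], [0.58, 0.171, -0.797], [0.761, 0.237, 0.604]] 1.9167 [-0.1 -0.5 -0.4] 1.0
[310.89067224 133.68234207]
```

View pics/w2.png

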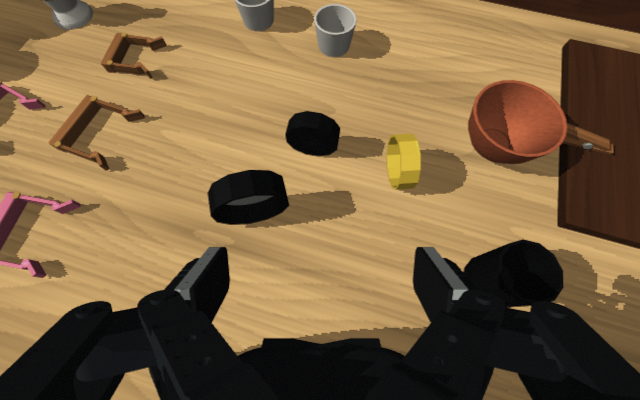

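```bash
python3 - <<'E'
from h import *
im=cv2.imread('pics/w2.png')[100:230,200:360]
im=np.clip((im/255.)**.5*255,0,255).astype(np.uint8)
cv2.imwrite('pics/d.png',cv2.resize(im,None,fx=4,fy=4,interpolation=cv2.INTER_CUBIC))
im=cv2.imread('pics/w2.png'); g=cv2.cvtColor(im,cv2.COLOR_BGR2GRAY)
m=(g<45).astype(np.uint8); m[:100]=0; m[165:]=0; m[:,:280]=0;m[:,345:]=0
k=max(cv2.findContours(m,0,1)[0],key=cv2.contourArea); print(cv2.boundingRect(k))
E
```

```text
(286, 111, 54, 45)
```

View pics/d.png

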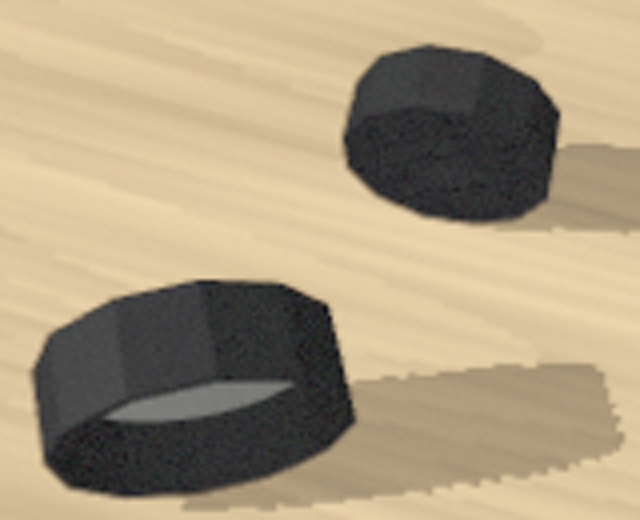

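```bash
python3 - <<'E'
from h import *
go([500,-170,200],[-np.pi/2,0,-1.443])
E
```

```text
shift cm [-2.2  14.87  9.54]
rotvec deg [-37.1   9.4  -2.7]
pos [ 347.6 -239.1  261. ] axes x,y,z [[0.292, -0.956, 0.007], [0.58, 0.171, -0.797], [0.761, 0.237, 0.604]] 1.9167 [-0.1 -0.5 -0.4] 1.0
```

```bash
python3 -m crank '[[-6.2,1.6,-0.4,0,0,0,-0.3],[-6.2,1.6,-0.4,0,0,0,-0.3],[-6.2,1.6,-0.4,0,0,0,-0.3],[-6.2,1.6,-0.4,0,0,0,-0.3],[-6.2,1.6,-0.4,0,0,0,-0.3],[-6.2,1.6,-0.4,0,0,0,-0.3],[0,0,0,-1.2,1.2,3.6,-0.3],[0,0,0,-1.2,1.2,3.6,-0.3],[0,0,0,-1.2,1.2,3.6,-0.3],[0,0,0,-1.2,1.2,3.6,-0.3]]' 40
python3 - <<'E'
from h import *
s,im=grab('wrist','w3');go([500,-170,62],[-np.pi/2,0,-1.443])
E
```

```text
clock: 2.75
eef_pos: [496.0, -170.1, 226.7]
tcp_rot: [-1.53, -0.022, -1.429]
contact_force: [0.5, -1.0, 0.6]
opening: 0.347
shift cm [-0.12 16.29 -0.86]
rotvec deg [-2.5  0.9  1.2]
pos [ 501.2 -167.6  225.1] axes x,y,z [[0.142, -0.99, 0.021], [0.046, -0.015, -0.999], [0.989, 0.143, 0.043]] 2.8 [ 4.7  2.  -0.2] 0.35
```

View pics/w3.png

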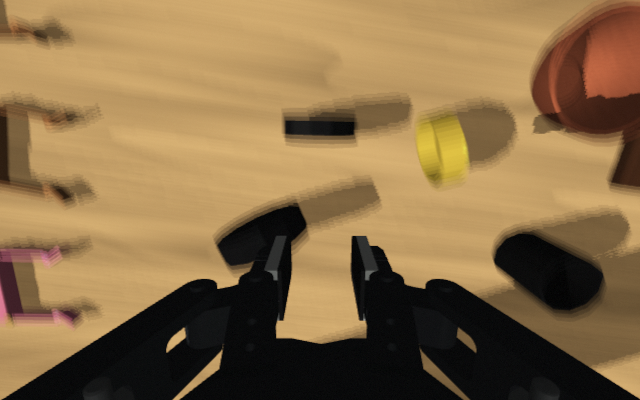

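```bash
python3 - <<'E'
from h import *
s,im=grab('wrist','w4');
g=cv2.cvtColor(im,cv2.COLOR_BGR2GRAY);m=(g<40).astype(np.uint8);m[:95]=0;m[150:]=0;m[:,:270]=0;m[:,370:]=0
k=max(cv2.findContours(m,0,1)[0],key=cv2.contourArea);b=cv2.boxPoints(cv2.minAreaRect(k));print(b.round())
for p in b: print(plane('wrist',p,70,s).round())
go([500,-170,62],[-np.pi/2,0,-1.443])
E
```

```text
[[289. 128.]
 [359. 128.]
 [359. 149.]
 [289. 149.]]
[ 556. -133.   70.]
[ 565. -195.   70.]
[ 547. -199.   70.]
[ 538. -135.   70.]
shift cm [-0.19 16.33 -0.48]
rotvec deg [-2.3  1.   1.2]
pos [ 498.  -168.8  225.4] axes x,y,z [[0.145, -0.989, 0.021], [0.043, -0.015, -0.999], [0.989, 0.145, 0.04]] 2.85 [-0.8 -0.9 -0. ] 0.35
```

View pics/w4.png

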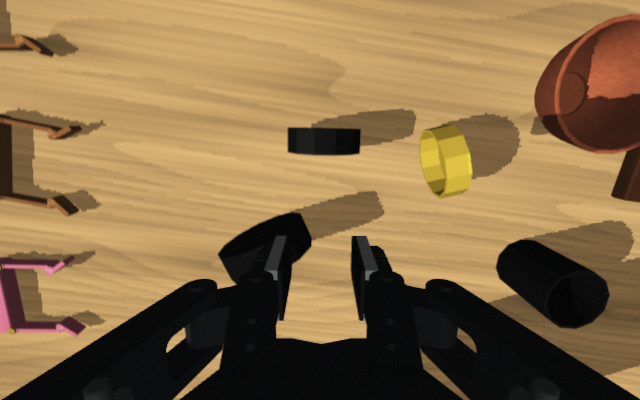

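```bash
python3 -m crank '[[-1.1,0.5,0.6,0,3.3,0,-0.3],[-1.1,0.5,0.6,0,3.3,0,-0.3],[0,0,0,0,3.3,0,-0.3],[0,0,0,0,3.3,0,-0.3],[0,0,0,0,3.1,0,-0.3],[0,0,0,0,0,0,-0.3],[0,0,0,0,0,0.6,-0.3],[0,0,0,0,0,0.6,-0.3],[0,0,0,0,0,0,-0.3],[0,0,0,0,0,0,-0.3]]'
python3 - <<'E'
from h import *
s,im=grab('wrist','w5');go([510,-169,62],[-np.pi/2,0,-1.443])
E
```

```text
clock: 3.68
eef_pos: [528.6, -161.8, 66.3]
tcp_rot: [-1.557, -0.016, -1.426]
contact_force: [-0.7, -0.5, -0.8]
opening: 0.35
shift cm [ 0.41  0.44 -2.  ]
rotvec deg [-0.9  1.   0.9]
pos [ 529.2 -162.    66.7] axes x,y,z [[0.144, -0.989, 0.016], [0.017, -0.014, -1.0], [0.989, 0.144, 0.015]] 3.7333 [0.1 0.4 0.9] 0.35
```

View pics/w5.png

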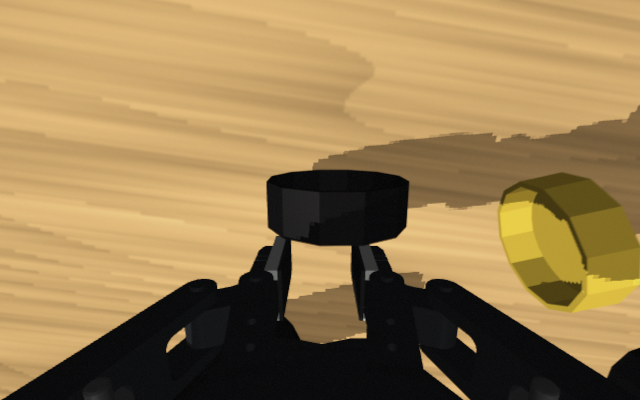

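```bash
python3 -m crank '[[0,0,0,0.4,0.6,0,-0.3],[0,0,0,0,0,0.6,-0.3],[0,0,0,0,0,0.6,-0.3],[0,0,0,0,0,0.6,-0.3],[0,0,0,0,0,0.6,-0.3],[0,0,0,0,0,0.6,-0.3],[0,0,0,0,0,0.6,-0.3],[0,0,0,0,0,0.6,-0.3],[0,0,0,0,0,0,-0.3],[0,0,0,0,0,0,-0.3]]'
python3 - <<'E'
from h import *
s,im=grab('wrist','w6');go()
E
```

```text
clock: 4.57
eef_pos: [578.7, -160.9, 64.8]
tcp_rot: [-1.55, -0.019, -1.427]
contact_force: [0.3, -0.1, -0.5]
opening: 0.351
pos [ 578.7 -160.9   64.9] axes x,y,z [[0.143, -0.99, 0.019], [0.024, -0.016, -1.0], [0.989, 0.143, 0.021]] 4.6167 [ 1.5  0.2 -0.6] 0.35
```

View pics/w6.png

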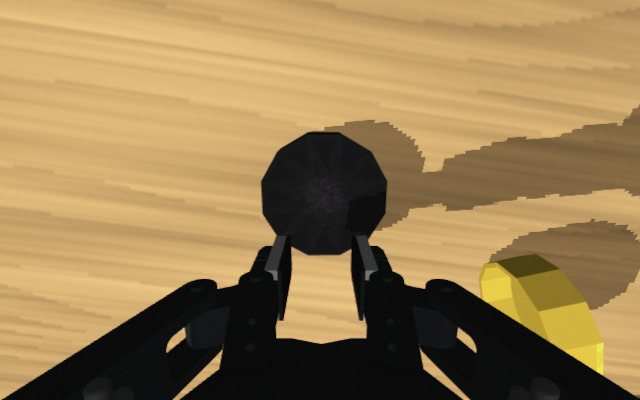

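```bash
cat >> h.py <<'E'
def lid(im,s,box,z=24,thr=42,n='wrist'):
    g=cv2.cvtColor(im,cv2.COLOR_BGR2GRAY);m=(g<thr).astype(np.uint8);q=np.zeros_like(m);x0,x1,y0,y1=box;q[y0:y1,x0:x1]=m[y0:y1,x0:x1]
    k=max(cv2.findContours(q,0,1)[0],key=cv2.contourArea)[:,0]
    P=np.array([plane(n,p,z,s)[:2] for p in k.astype(float)],np.float32)
    c,rad=cv2.minEnclosingCircle(P); print('lid',np.round(c,1),'rad',round(rad,1),'px',k.min(0),k.max(0)); return np.array(c)
E
python3 - <<'E'
from h import *
s=r.sense();im=cv2.imread('pics/w6.png')
c=lid(im,s,(240,400,100,236))
s,im=grab('top','top1'); lid(im,None,(300,420,150,230),n='top')
go([c[0],c[1],110],[-np.pi/2,0,0.128]); print(s['qpos'])
E
```

```text
lid [ 600.6 -159.3] rad 36.7 px [262 132] [386 235]
lid [ 482.9 -213. ] rad 11.6 px [378 225] [386 229]
shift cm [ 0.24 -4.46  2.32]
rotvec deg [ -0.1 -89.1   1.8]
pos [ 578.4 -160.9   64.8] axes x,y,z [[0.143, -0.99, 0.019], [0.024, -0.016, -1.0], [0.989, 0.143, 0.021]] 4.6667 [ 0.7 -0.4  0.3] 0.35
[-0.26864324  0.52096956  1.83336047 -0.01330294  0.76006935  1.16812334]
```

View pics/top1.png

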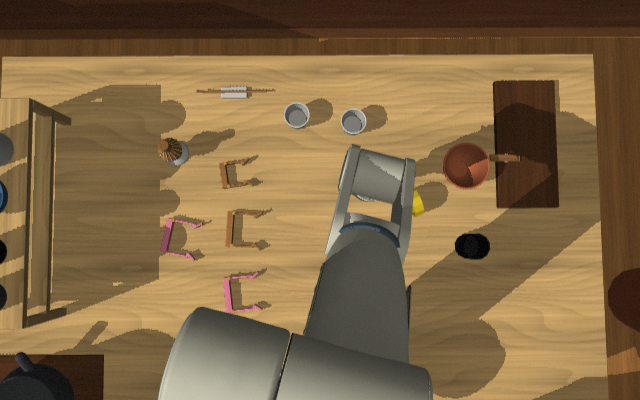

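```bash
python3 -m crank '[[0,0,0,0,-3,0,0],[0,0,0,0,-3,0,1],[0,-7,0,0,0,1.0,1],[0,-7,0,0,0,0,1],[0,-7,0,0,0,0,1],[0,-7,0,0,0,0,1],[0,-7,0,0,0,0,1],[0,-7,0,0,0,0,1],[0,-7,0,0,0,0,1],[0,-7,0,0,0,0,1]]'
python3 -m crank '[[0,-7,0,0,0,0,1],[0,-7,0,0,0,0,1],[0,-7,0,0,0,0,1],[0,-7,0,0,0,0,1],[0,-5,0,0,0,0,1],[0,0,0,0,0,0,1],[0,0,0,0,0,0,1],[0,0,0,0,0,0,1],[0,0,0,0,0,0,1],[0,0,0,0,0,0,1]]'
python3 - <<'E'
from h import *
s,im=grab('wrist','w7');go([600.6,-159.3,14],[-np.pi/2,0,0.128])
print(proj('wrist',[600.6,-159.3,24],s))
E
```

```text
clock: 5.5
eef_pos: [582.5, -158.5, 127.2]
tcp_rot: [-1.577, -0.023, -0.429]
contact_force: [0.5, 0.1, 0.2]
opening: 1.0
clock: 6.33
eef_pos: [578.3, -158.6, 126.5]
tcp_rot: [-1.587, -0.012, 0.159]
contact_force: [0.5, 0.6, -0.5]
opening: 0.996
shift cm [ 2.05 11.28 -0.23]
rotvec deg [0.9 1.8 0.7]
pos [ 578.4 -158.7  126.5] axes x,y,z [[0.987, 0.158, 0.012], [0.015, -0.014, -1.0], [-0.158, 0.987, -0.016]] 6.3833 [-0.8 -0.2  0.3] 1.0
[347.02456701 205.32642587]
```

View pics/w7.png

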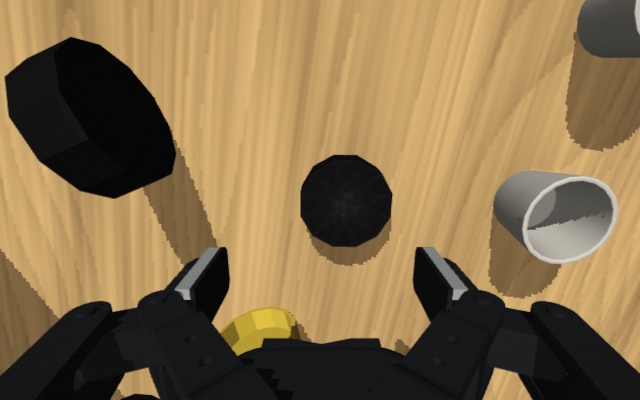

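```bash
python3 - <<'E'
from h import *
s=r.sense();im=cv2.imread('pics/w7.png')
c=lid(im,s,(280,410,140,255))
go([c[0],c[1],50],[-np.pi/2,0,0.128])
E
```

```text
lid [ 598.6 -157.3] rad 38.5 px [301 155] [391 246]
shift cm [ 1.93  7.67 -0.06]
rotvec deg [0.9 1.8 0.7]
pos [ 578.4 -158.7  126.5] axes x,y,z [[0.987, 0.158, 0.012], [0.015, -0.014, -1.0], [-0.158, 0.987, -0.016]] 6.3833 [-0.8 -0.2  0.3] 1.0
```

```bash
python3 -m crank '[[0.9,1.8,0.7,2.0,0,0,1],[0,0,0,0,2.5,0,1],[0,0,0,0,2.5,0,1],[0,0,0,0,2,0,1],[0,0,0,0,0,0,1],[0,0,0,0,0,0,1],[0,0,0,0,0,0,1],[0,0,0,0,0,0,1],[0,0,0,0,0,0,1],[0,0,0,0,0,0,1]]'
python3 - <<'E'
from h import *
s,im=grab('wrist','w8');c=lid(im,s,(230,412,140,330));go([c[0],c[1],14],[-np.pi/2,0,0.128])
E
```

```text
clock: 7.22
eef_pos: [602.2, -156.2, 59.8]
tcp_rot: [-1.573, -0.007, 0.12]
contact_force: [0.1, -0.5, -0.3]
opening: 0.999
lid [ 599.7 -156.9] rad 38.8 px [254 171] [377 293]
shift cm [-0.3   4.59 -0.02]
rotvec deg [ 0.1 -0.5  0.4]
pos [ 602.3 -156.3   59.9] axes x,y,z [[0.993, 0.119, 0.007], [0.007, -0.002, -1.0], [-0.119, 0.993, -0.003]] 7.2667 [ 0.1 -0.3  1.1] 1.0
```

View pics/w8.png

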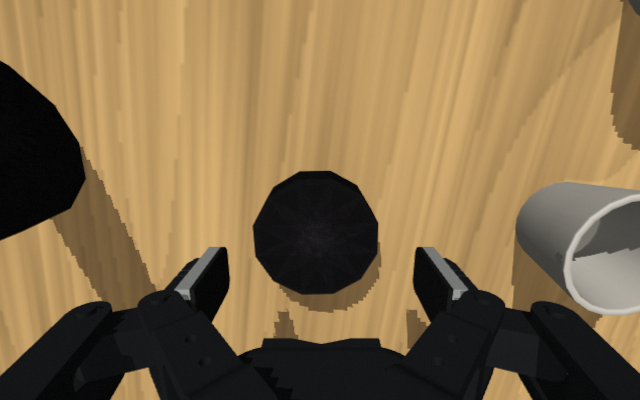

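```bash
python3 -m crank '[[0,0,0,-0.3,0,0,1],[0,0,0,0,1.5,0,1],[0,0,0,0,1.5,0,1],[0,0,0,0,0.8,0,1],[0,0,0,0,0,0,1],[0,0,0,0,0,0,-1],[0,0,0,0,0,0,-1],[0,0,0,0,0,0,-1],[0,0,0,0,0,0,-1],[0,0,0,0,0,0,-1]]' 20
python3 - <<'E'
from h import *
s,im=grab('wrist','w9');go()
E
```

```text
clock: 8.1
eef_pos: [601.7, -157.7, 26.3]
tcp_rot: [-1.576, -0.014, 0.119]
contact_force: [-0.4, -0.2, -1.4]
opening: 0.829
pos [ 601.7 -157.7   26.4] axes x,y,z [[0.993, 0.119, 0.014], [0.014, -0.004, -1.0], [-0.119, 0.993, -0.005]] 8.15 [ 0.7  0.2 -0.2] 0.83
```

View pics/w9.png

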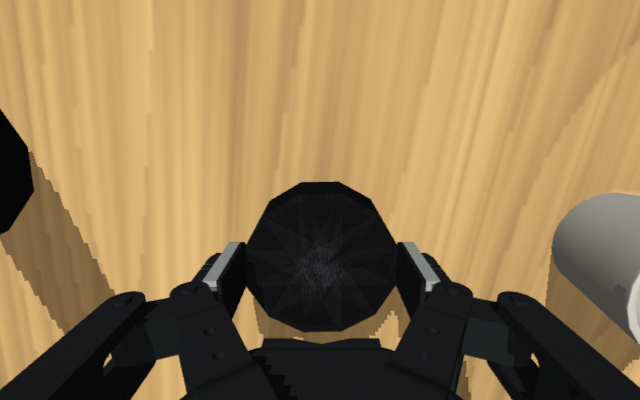

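```bash
python3 -m crank '[[0,0,0,0,0,0,1],[0,0,0,0,0,0,1],[0,0,0,0,0.6,0,1],[0,0,0,0,0.5,0,1],[0,0,0,0,0,0,-1],[0,0,0,0,0,0,-1],[0,0,0,0,0,0,-1],[0,0,0,0,0,0,-1],[0,0,0,0,-0.5,0,-1],[0,0,0,0,0,0,-1]]' 20
python3 - <<'E'
from h import *
s,im=grab('wrist','w10');go([600,46,23],[-np.pi/2,0,0.128])
E
```

```text
clock: 8.98
eef_pos: [602.4, -157.8, 20.4]
tcp_rot: [-1.576, -0.014, 0.12]
contact_force: [0.7, 0.3, -0.3]
opening: 0.835
shift cm [ 2.23 -0.39 20.25]
rotvec deg [ 0.3 -0.5  0.8]
pos [ 602.1 -157.8   19.9] axes x,y,z [[0.993, 0.12, 0.014], [0.014, -0.004, -1.0], [-0.119, 0.993, -0.005]] 9.0333 [-0.5  0.1 -0.7] 0.84
```

View pics/w10.png

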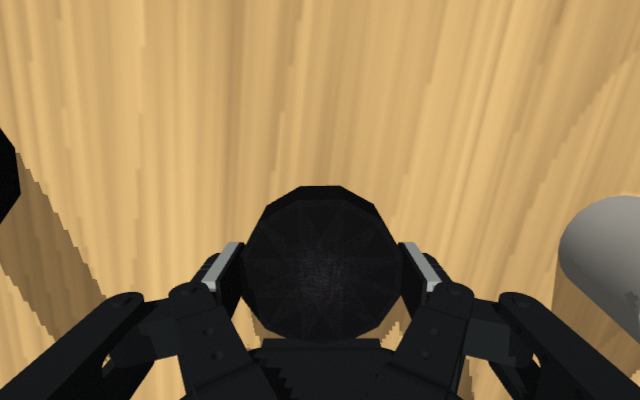

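```bash
python3 -m crank '[[0,0,0,0,-0.3,1.0,-1],[0,0,0,0.2,-0.3,2.3,-1],[0,0,0,0.2,0,2.3,-1],[0,0,0,0.3,0,2.3,-1],[0,0,0,0.3,0,2.3,-1],[0,0,0,0.3,0,2.3,-1],[0,0,0,0.3,0,2.3,-1],[0,0,0,0.2,0,1.5,-1],[0,0,0,0,0,0,-1],[0,0,0,0,0,0,-1]]'
python3 - <<'E'
from h import *
s,im=grab('wrist','w11');go([474,40,23],[-np.pi/2,0,-0.05])
E
```

```text
clock: 9.87
eef_pos: [598.2, 17.7, 26.4]
tcp_rot: [-1.576, -0.014, 0.117]
contact_force: [-1.4, -0.0, -0.8]
opening: 0.837
shift cm [-12.08   0.15   3.69]
rotvec deg [0.2 9.5 0.8]
pos [598.2  17.4  26.4] axes x,y,z [[0.993, 0.116, 0.014], [0.014, -0.003, -1.0], [-0.116, 0.993, -0.005]] 9.9167 [-0.5 -0.6 -0.5] 0.84
```

View pics/w11.png

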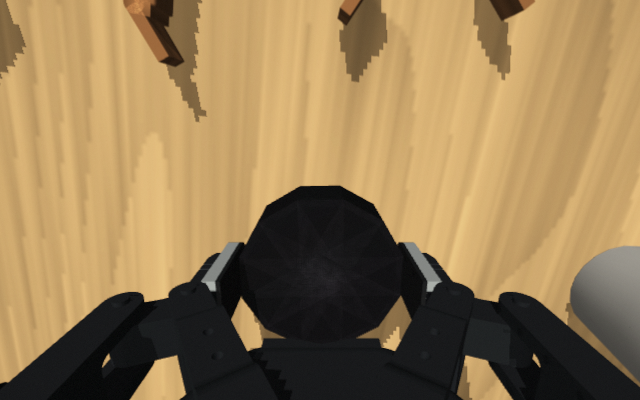

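```bash
python3 -m crank '[[0,0,0,-1.5,0,0,-1],[0,0,0,-2.2,0,0.5,-1],[0,0,0,-2.2,0,0.5,-1],[0,0,0,-2.2,0,0.5,-1],[0,0,0,-2.2,0,0.5,-1],[0,0,0,-1.5,0,0.5,-1],[0,5,0,0,0,0,-1],[0,4.5,0,0,0,0,-1],[0,0,0,0,0,0,-1],[0,0,0,0,0,0,-1]]'
python3 - <<'E'
from h import *
go([476,36,23],[-np.pi/2,0,-0.05])
E
```

```text
clock: 10.75
eef_pos: [471.9, 21.1, 24.8]
tcp_rot: [-1.574, -0.016, -0.063]
contact_force: [0.0, -1.1, -0.6]
opening: 0.837
shift cm [0.31 0.18 1.51]
rotvec deg [ 0.2 -0.7  0.9]
pos [471.9  21.1  24.8] axes x,y,z [[0.998, -0.063, 0.016], [0.015, -0.004, -1.0], [0.063, 0.998, -0.003]] 10.75 [ 0.  -1.1 -0.6] 0.84
```

```bash
python3 -m crank '[[0,0,0,0,0.5,0,-1],[0,0,0,0,0.3,0,-1],[0,0,0,0,0,0,1],[0,0,0,0,0,0,1],[0,0,0,0,0,0,1],[0,0,0,0,-3,0,1],[0,0,0,0,-4,0,1],[0,0,0,0,-4,0,1],[0,0,0,0,-4,0,1],[0,0,0,0,0,0,1]]'
python3 -m crank '[[0,0,0,0,-3,0,-0.3],[0,0,0,0,-2,0,-0.3],[0,0,0,0,0,-3,-0.3],[0,0,0,0,0,-3,-0.3],[0,0,0,0,0,-2,-0.3],[0,0,0,0,0,0,-0.3],[0,0,0,0,0,0,-0.3],[0,0,0,0,0,0,-0.3],[0,0,0,0,0,0,-0.3],[0,0,0,0,0,0,-0.3]]'
python3 - <<'E'
from h import *
s,im=grab('wrist','w12');c=lid(im,s,(230,420,100,250));go()
grab('top','top2')
E
```

```text
clock: 11.58
eef_pos: [469.3, 20.6, 169.2]
tcp_rot: [-1.575, -0.008, -0.055]
contact_force: [2.0, -0.5, 0.3]
opening: 1.001
clock: 12.42
eef_pos: [467.0, -59.3, 227.2]
tcp_rot: [-1.574, -0.019, -0.048]
contact_force: [-0.2, -0.4, 0.5]
opening: 0.351
lid [ 427.7 -121.6] rad 45.7 px [249 193] [320 249]
pos [467.  -59.2 227.2] axes x,y,z [[0.999, -0.048, 0.019], [0.019, -0.005, -1.0], [0.048, 0.999, -0.004]] 12.4667 [ 0.1 -0.   0.2] 0.35
```

View pics/w12.png

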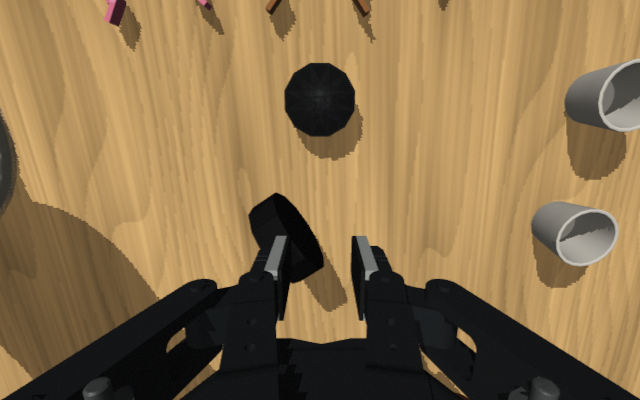

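```bash
python3 -m crank '[[7,0,0,0,0,0,-0.3],[7,0,0,0,0,0,-0.3],[7,0,0,0,0,0,-0.3],[3,0,0,0,0,0,-0.3],[0,0,0,0,0,0,-0.3],[0,0,0,0,0,0,-0.3],[0,0,0,0,0,0,-0.3],[0,0,0,0,0,0,-0.3],[0,0,0,0,0,0,-0.3],[0,0,0,0,0,0,-0.3]]'
python3 - <<'E'
from h import *
s,im=grab('wrist','w13');go()
import json; json.dump([list(s['eef_pos']),list(s['tcp_rot'])],open('w13.json','w'))
E
```

```text
clock: 13.35
eef_pos: [469.3, -53.1, 228.3]
tcp_rot: [-1.147, -0.025, -0.036]
contact_force: [-0.1, -0.1, -0.7]
opening: 0.35
pos [469.2 -53.1 228.4] axes x,y,z [[0.999, -0.036, 0.025], [0.038, 0.41, -0.911], [0.023, 0.911, 0.411]] 13.4 [-0.5  0.5  0. ] 0.35
```

View pics/w13.png

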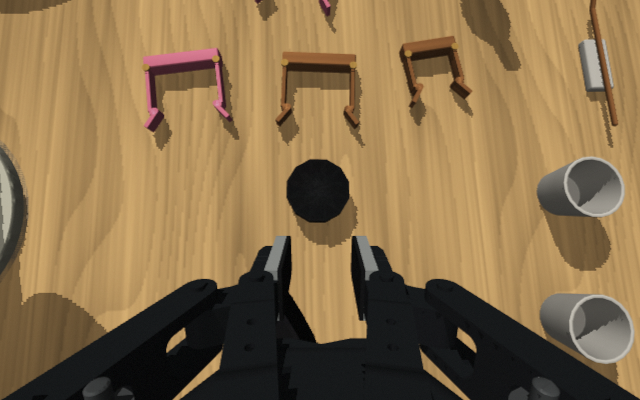

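View pics/top2.png

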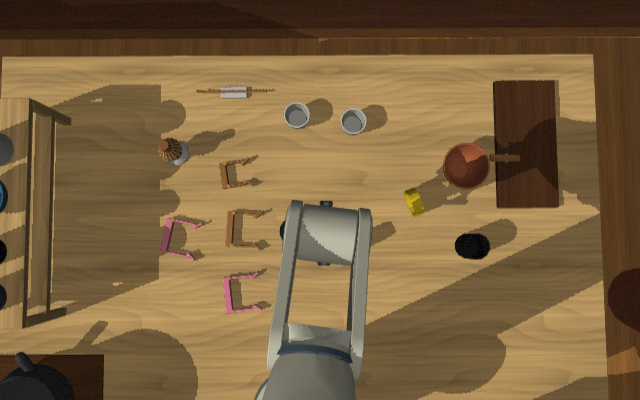

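Bamboo rests: wide at wrist px (318,85), small at (435,70); the pink at (185,85) is excluded. I enlarge to confirm and measure.

```bash
python3 - <<'E'
from h import *
im=cv2.imread('pics/w13.png')
a=cv2.resize(im[40:240,250:400],None,fx=4,fy=4,interpolation=cv2.INTER_CUBIC)[:600]
b=cv2.resize(im[40:135,265:480],None,fx=3.6,fy=3.6,interpolation=cv2.INTER_CUBIC)
cv2.imwrite('pics/e.png',b)
s=r.sense(); lid(im,s,(270,370,150,235))
E
```

```text
lid [472.9  17.9] rad 37.1 px [287 160] [348 221]
```

View pics/e.png

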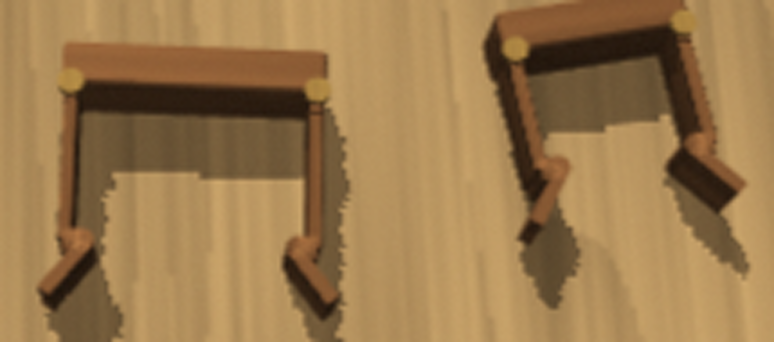

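```bash
python3 - <<'E'
from h import *
s=r.sense(); im=cv2.imread('pics/w13.png')
P={}
for n,p in dict(pinL=(70,80),pinR=(318,90),frL=(85,82),frR=(302,92),noseL=(95,240),noseR=(288,247),tipL=(45,295),tipR=(333,300)).items():
    P[n]=plane('wrist',(265+p[0]/3.6,40+p[1]/3.6),20,s); print(n,P[n].round(1))
d=P['frR']-P['frL']; n=np.array([-d[1],d[0]])/np.hypot(*d[:2]); print('dir from back',n)
pm=(P['pinL']+P['pinR'])/2; nm=(P['noseL']+P['noseR'])/2; print('dir noses->pins',(pm-nm)[:2]/np.hypot(*(pm-nm)[:2]))
fm=(P['frL']+P['frR'])/2; print('seat',fm[:2]-37*n, nm[:2]+19*n)
go()
E
```

```text
pinL [437.6 180.2  20. ]
pinR [522.8 174.7  20. ]
frL [442.7 179.3  20. ]
frR [517.2 174.1  20. ]
noseL [444.9 121.9  20. ]
noseR [509.7 117.8  20. ]
tipL [427.9 102.9  20. ]
tipR [523.9  98.7  20. ]
dir from back [0.06966261 0.99757061]
dir noses->pins [0.05003743 0.99874734]
seat [477.40090461 139.79534742] [478.64059659 138.79322816]
pos [469.2 -53.1 228.4] axes x,y,z [[0.999, -0.036, 0.025], [0.038, 0.41, -0.911], [0.023, 0.911, 0.411]] 13.4 [-0.5  0.5  0. ] 0.35
```

```bash
python3 -m crank '[[-6.1,-0.3,-0.3,0,0,0,-0.3],[-6.1,-0.3,-0.3,0,0,0,-0.3],[-6.1,-0.3,-0.3,0,0,0,-0.3],[-6.1,-0.3,-0.3,0,0,0,-0.3],[0,0,0,0,3,0,-0.3],[0,0,0,0,3,0,-0.3],[0,0,0,0,3,0,-0.3],[0,0,0,0,3,0,-0.3],[0,0,0,0,0,0,-0.3],[0,0,0,0,0,0,-0.3]]'
python3 - <<'E'
from h import *
go([469.5,-38,40],[-np.pi/2,0,-0.06])
E
```

```text
clock: 14.23
eef_pos: [483.2, -51.9, 111.6]
tcp_rot: [-1.596, -0.072, -0.01]
contact_force: [-0.4, -0.1, -0.3]
opening: 0.349
shift cm [-1.9   7.    1.56]
rotvec deg [1.4 2.8 4.1]
pos [483.2 -51.9 111.6] axes x,y,z [[0.997, -0.01, 0.072], [0.071, -0.026, -0.997], [0.012, 1.0, -0.026]] 14.2333 [-0.4 -0.1 -0.3] 0.35
```

```bash
python3 -m crank '[[1.4,2.8,4.1,0,0,0,-0.3],[0,0,0,-1.4,0,1.2,-0.3],[0,0,0,0,2.5,0,-0.3],[0,0,0,0,2.5,0,-0.3],[0,0,0,0,1.5,0,-0.3],[0,0,0,0,0,0,-0.3],[0,0,0,0,0,0,-0.3],[0,0,0,0,0,0,-0.3],[0,0,0,0,0,0,-0.3],[0,0,0,0,0,0,-0.3]]'
python3 - <<'E'
from h import *
s,im=grab('wrist','w14');lid(im,s,(220,420,120,235));go([470,-34,16],[-np.pi/2,0,-0.06])
E
```

```text
clock: 15.07
eef_pos: [479.6, -38.6, 61.8]
tcp_rot: [-1.569, -0.018, -0.062]
contact_force: [0.5, 0.3, 1.2]
opening: 0.35
lid [473.1  17.5] rad 36.3 px [234 120] [367 199]
shift cm [-1.09  4.57  0.39]
rotvec deg [-0.1 -0.1  1. ]
pos [479.8 -38.6  61.9] axes x,y,z [[0.998, -0.062, 0.018], [0.018, 0.0, -1.0], [0.062, 0.998, 0.001]] 15.1167 [0.1 0.8 0.3] 0.35
```

View pics/w14.png

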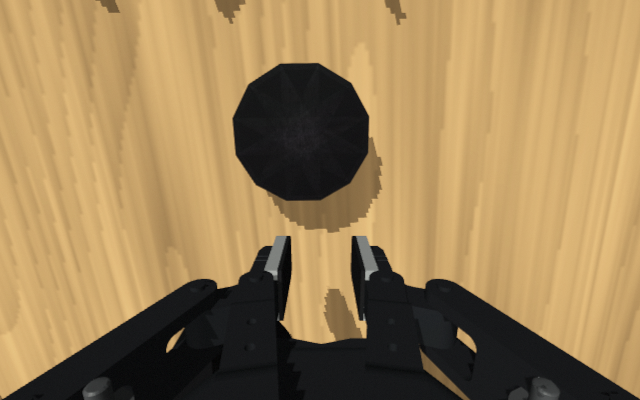

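```bash
python3 -m crank '[[0,0,1,-1.15,0,0,-0.3],[0,0,0,0,1.8,0,-0.3],[0,0,0,0,1.8,0,-0.3],[0,0,0,0,0.6,0,-0.3],[0,0,0,0,0,0,-0.3],[0,0,0,0,0,0,-0.3],[0,0,0,0,0,0.5,-0.3],[0,0,0,0,0,0.5,-0.3],[0,0,0,0,0,0,-0.3],[0,0,0,0,0,0,-0.3]]'
python3 - <<'E'
from h import *
s,im=grab('wrist','w15');go([470,-20,16],[-np.pi/2,0,-0.06])
E
```

```text
clock: 15.95
eef_pos: [468.1, -26.9, 23.6]
tcp_rot: [-1.57, -0.001, -0.063]
contact_force: [-0.3, 0.4, -0.0]
opening: 0.348
shift cm [0.14 0.77 0.7 ]
rotvec deg [-0.1 -0.2  0.1]
pos [468.2 -26.9  23.7] axes x,y,z [[0.998, -0.063, 0.002], [0.002, 0.001, -1.0], [0.063, 0.998, 0.001]] 16.0 [-0.   0.3 -0.1] 0.35
```

View pics/w15.png

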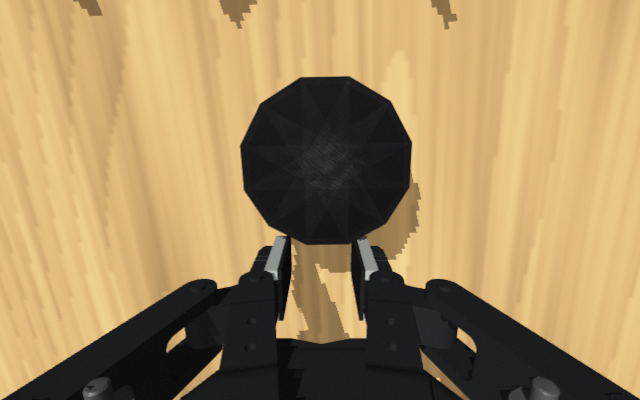

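```bash
python3 -m crank '[[0,0,0,0,0.8,0,-0.3],[0,0,0,0,0,0,-0.3],[0,0,0,0,0,0.5,-0.3],[0,0,0,0,0,0.9,-0.3],[0,0,0,0,0,0.9,-0.3],[0,0,0,0,0,0.9,-0.3],[0,0,0,0,0,0.9,-0.3],[0,0,0,0,0,0.9,-0.3],[0,0,0,0,0,0.5,-0.3],[0,0,0,0,0,0,-0.3]]'
python3 - <<'E'
from h import *
s,im=grab('wrist','w16');lid(im,s,(220,430,50,232));go([473.5,51.5,15],[-np.pi/2,0,-0.06])
E
```

```text
clock: 16.83
eef_pos: [472.4, 34.5, 15.3]
tcp_rot: [-1.569, -0.002, -0.062]
contact_force: [-0.2, -0.2, -0.6]
opening: 0.347
lid [474.5  79.7] rad 36.6 px [229  78] [409 231]
shift cm [0.01 0.03 1.74]
rotvec deg [-0.1 -0.1  0.1]
pos [472.3  34.2  15.3] axes x,y,z [[0.998, -0.062, 0.002], [0.002, 0.001, -1.0], [0.062, 0.998, 0.001]] 16.8833 [-0.2  0.7 -0.2] 0.35
```

View pics/w16.png

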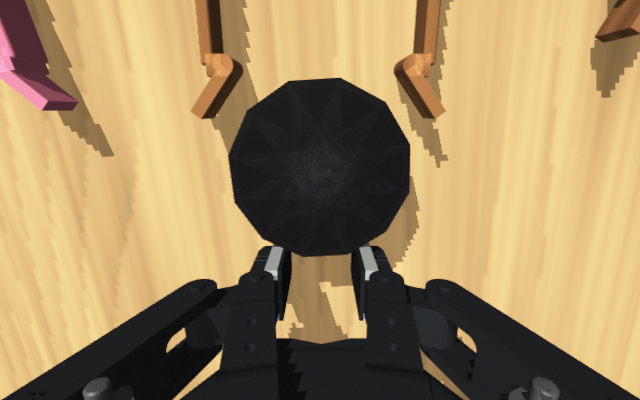

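```bash
python3 -m crank '[[0,0,0,0,0,0.5,-0.3],[0,0,0,0,0,0.7,-0.3],[0,0,0,0,0,0.7,-0.3],[0,0,0,0,0,0.7,-0.3],[0,0,0,0,0,0.7,-0.3],[0,0,0,0,0,0.7,-0.3],[0,0,0,0,0,0.4,-0.3],[0,0,0,0,0,0,-0.3],[0,0,0,0,0,0,-0.3],[0,0,0,0,0,0,-0.3]]'
python3 - <<'E'
from h import *
s,im=grab('wrist','w17');lid(im,s,(220,430,50,232));go([475.5,94.5,15],[-np.pi/2,0,-0.06])
E
```

```text
clock: 17.72
eef_pos: [474.4, 81.6, 15.2]
tcp_rot: [-1.571, -0.001, -0.062]
contact_force: [-0.1, -1.9, 1.5]
opening: 0.348
lid [476.7 126.5] rad 36.6 px [230  79] [410 231]
shift cm [0.03 0.02 1.3 ]
rotvec deg [ 0.  -0.1  0. ]
pos [474.4  81.5  15.2] axes x,y,z [[0.998, -0.062, 0.001], [0.001, -0.0, -1.0], [0.062, 0.998, -0.0]] 17.7667 [-0.4 -1.9  0.6] 0.35
```

View pics/w17.png

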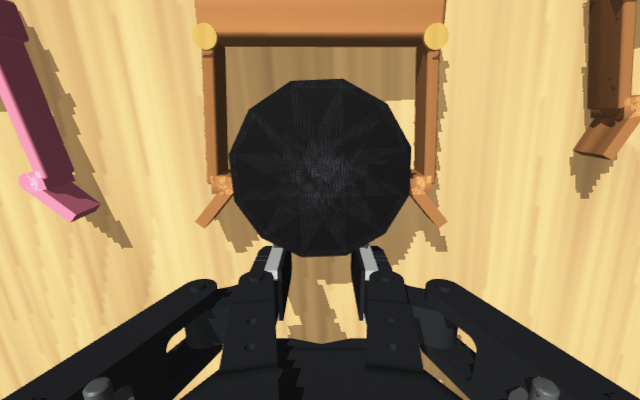

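```bash
python3 -m crank '[[0,0,0,0,0,0.3,-0.3],[0,0,0,0,0,0.3,-0.3],[0,0,0,0,0,0.3,-0.3],[0,0,0,0,0,0.3,-0.3],[0,0,0,0,0,0.2,-0.3],[0,0,0,0,0,0,-0.3],[0,0,0,0,0,0,-0.3],[0,0,0,0,0,0,-0.3],[0,0,0,0,0,0,-0.3],[0,0,0,0,0,0,-0.3]]'
python3 - <<'E'
from h import *
s,im=grab('wrist','w18');lid(im,s,(220,430,50,232));go([475.5,94.5,15],[-np.pi/2,0,-0.06])
E
```

```text
clock: 18.6
eef_pos: [475.4, 96.0, 15.2]
tcp_rot: [-1.572, -0.001, -0.062]
contact_force: [0.7, -3.2, 0.0]
opening: 0.348
lid [473.5 146.2] rad 43.2 px [220  79] [409 231]
shift cm [ 0.02  0.02 -0.15]
rotvec deg [ 0.1 -0.1  0. ]
pos [475.4  96.   15.2] axes x,y,z [[0.998, -0.062, 0.001], [0.001, -0.002, -1.0], [0.062, 0.998, -0.002]] 18.65 [-0.3 -2.3  0.7] 0.35
```

View pics/w18.png

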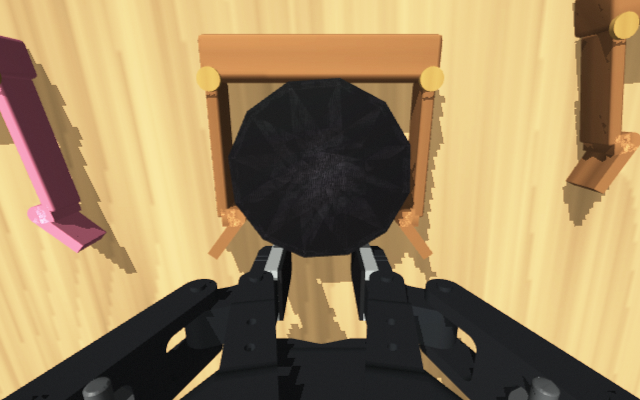

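```bash
python3 -m crank '[[0,0,0,0,0,0.3,-0.3],[0,0,0,0,0,0.3,-0.3],[0,0,0,0,0,0.3,-0.3],[0,0,0,0,0,0,-0.3],[0,0,0,0,0,0,-0.3],[0,0,0,0,0,0,-0.3],[0,0,0,0,0,0,-0.3],[0,0,0,0,0,0,-0.3],[0,0,0,0,0,0,-0.3],[0,0,0,0,0,0,-0.3]]'
python3 - <<'E'
from h import *
s,im=grab('wrist','w19');go()
E
```

```text
clock: 19.48
eef_pos: [474.8, 96.1, 15.4]
tcp_rot: [-1.585, 0.002, -0.057]
contact_force: [1.3, -4.6, 0.7]
opening: 0.35
pos [474.8  96.1  15.4] axes x,y,z [[0.998, -0.057, -0.002], [-0.003, -0.014, -1.0], [0.057, 0.998, -0.014]] 19.5333 [ 0.1 -3.6  1.2] 0.35
```

View pics/w19.png

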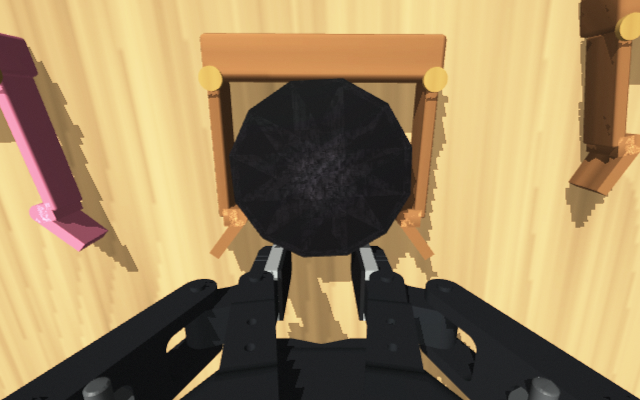

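It stalls at y≈96 against the back wall. I'll back off, rise and check.

```bash
python3 -m crank '[[0,0,0,0,0,-1,-0.3],[0,0,0,0,0,-2,-0.3],[0,0,0,0,0,-2,-0.3],[0,0,0,0,-2,-2,-0.3],[0,0,0,0,-3,0,-0.3],[0,0,0,0,-3,0,-0.3],[0,0,0,0,-3,0,-0.3],[0,0,0,0,-3,0,-0.3],[0,0,0,0,0,0,-0.3],[0,0,0,0,0,0,-0.3]]'
python3 - <<'E'
from h import *
s,im=grab('wrist','w20');go();grab('top','top3')
c=lid(im,s,(250,400,60,230))
cv2.imwrite('pics/f.png',cv2.resize(im[0:220,220:420],None,fx=2.7,fy=2.7,interpolation=cv2.INTER_CUBIC))
E
```

```text
clock: 20.37
eef_pos: [468.6, 22.1, 161.0]
tcp_rot: [-1.583, 0.006, -0.056]
contact_force: [0.1, -0.5, -0.8]
opening: 0.345
pos [469.   22.1 160.9] axes x,y,z [[0.998, -0.056, -0.006], [-0.006, -0.012, -1.0], [0.056, 0.998, -0.012]] 20.4167 [ 0.  -0.2  0.9] 0.35
lid [476.6 127.6] rad 33.3 px [283  60] [367  92]
```

View pics/w20.png

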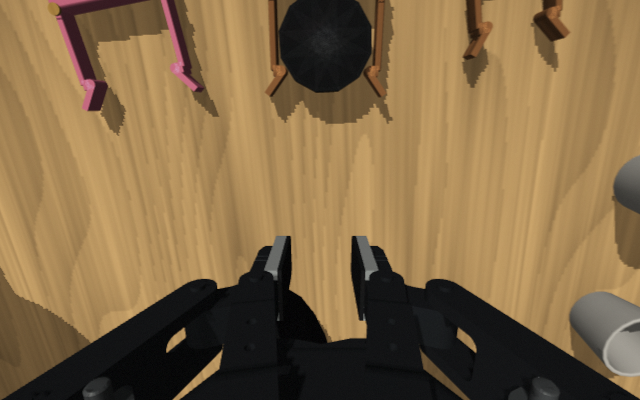

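View pics/f.png

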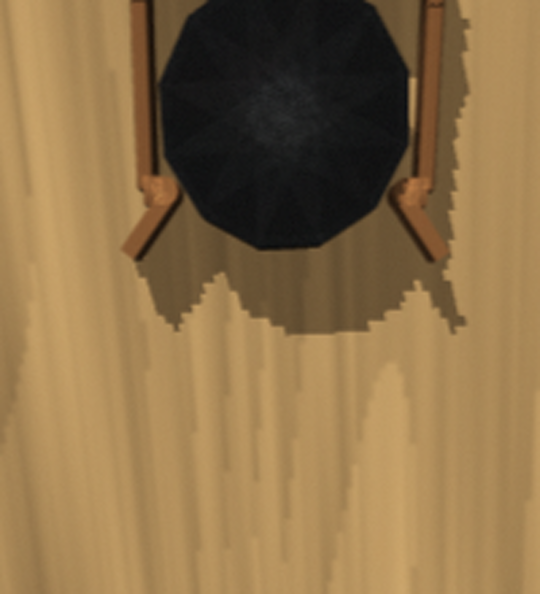

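View pics/top3.png

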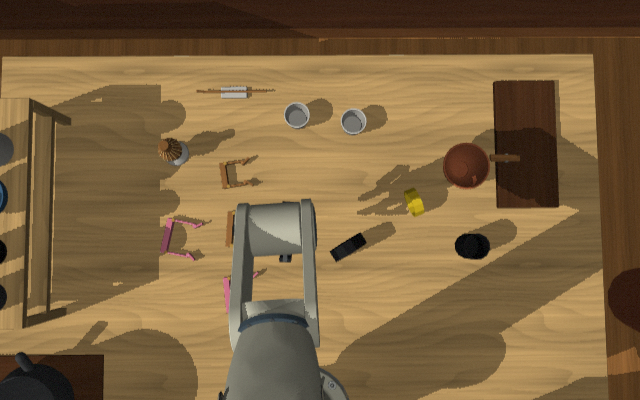

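```bash
python3 -m crank '[[0,0,0,0,-3,0,-0.3],[0,0,0,0,-3,0,-0.3],[5,0,0,0,0,0,-0.3],[5,0,0,0,0,0,-0.3],[5,0,0,0,0,0,-0.3],[5,0,0,0,0,0,-0.3],[0,0,0,0,0,0,-0.3],[0,0,0,0,0,0,-0.3],[0,0,0,0,0,0,-0.3],[0,0,0,0,0,0,-0.3]]'
python3 - <<'E'
from h import *
s,im=grab('wrist','w21');go()
c=lid(im,s,(265,385,60,230))
cv2.imwrite('pics/g.png',cv2.resize(im[0:220,220:420],None,fx=2.7,fy=2.7,interpolation=cv2.INTER_CUBIC))
s,im=grab('scene','s2');cv2.imwrite('pics/i.png',cv2.resize(im[200:310,300:460],None,fx=4,fy=4,interpolation=cv2.INTER_CUBIC))
E
```

```text
clock: 21.3
eef_pos: [463.6, 23.6, 209.9]
tcp_rot: [-1.224, 0.026, -0.055]
contact_force: [0.3, 0.8, -0.2]
opening: 0.349
pos [463.6  23.8 210. ] axes x,y,z [[0.998, -0.054, -0.026], [-0.006, 0.341, -0.94], [0.06, 0.939, 0.34]] 21.35 [-0.3  0.2  0.2] 0.34
lid [477.8 146.5] rad 46.3 px [297  99] [368 167]
```

View pics/g.png

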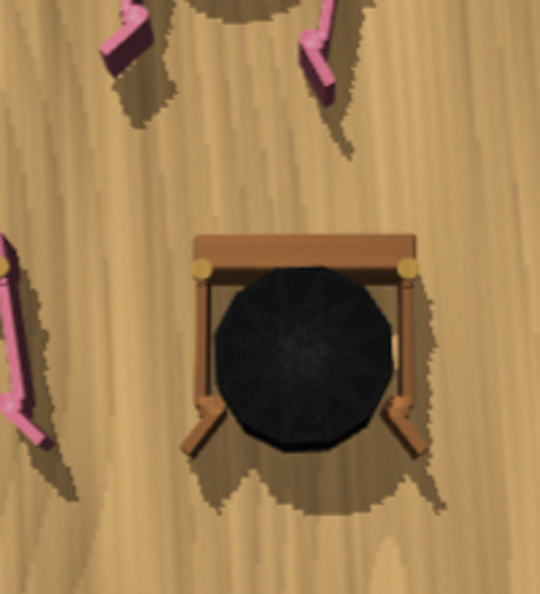

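View pics/i.png

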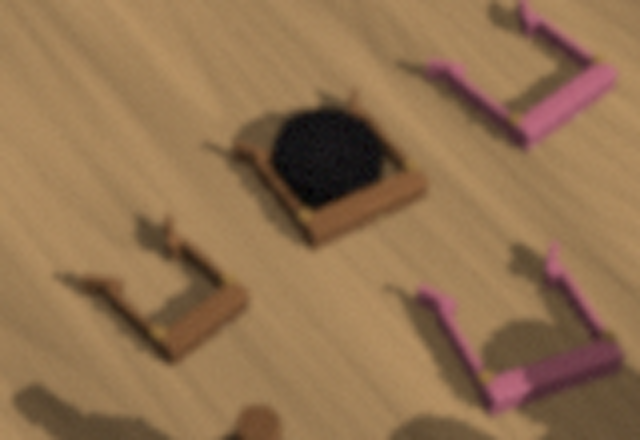

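```bash
python3 - <<'E'
from h import *
s=r.sense()
f=lambda x,y,z:plane('wrist',(220+x/2.7,y/2.7),z,s)[:2]
c=(f(217,352,24)+f(393,352,24))/2; t=f(305,267,24);b=f(305,446,24)
print('lid lateral',c,'front/back',t,b,(t+b)/2)
fl,fr=f(210,270,20),f(398,270,20);nl,nr=f(224,408,20),f(388,408,20);d=fr-fl;n=np.array([-d[1],d[0]])/np.hypot(*d)
print(fl,fr,nl,nr,'seat',(fl+fr)/2-37*n,(nl+nr)/2+19*n)
go()
E
```

```text
lid lateral [478.34910721 141.72914494] front/back [480.41374646 176.88338074] [476.2959698  103.45530806] [478.35485813 140.1693444 ]
[441.39517201 179.67059558] [518.54431412 174.81259957] [444.34821219 121.67584815] [510.83345992 117.76979911] seat [477.64449939 140.31473416] [478.78488011 138.68526701]
pos [463.8  24.  210.3] axes x,y,z [[0.998, -0.054, -0.025], [-0.005, 0.341, -0.94], [0.059, 0.939, 0.34]] 21.4 [ 0.3 -0.  -1.1] 0.35
```

Lid centre is at (478.4, 140.2) and the seat at about (478.2, 139.5). The robot is clear, so I'm handing in.

```bash
python3 -c "
from rig import order; print(order.sign_off())"
```

```text
the job is handed in; nothing more can be done
None
```

The lid is lying rim down with its closed face up in the wide bamboo rest, against the back wall, and the job is handed in at about 21.4 s on the robot's clock.

I tipped the smaller black lid over with two part-open fingers. Then I gripped it across its flats, carried it to the front of the wide rest, and pushed it in past the jaws.

**Last checks:**
- **Home against the back:** the push stalled at about 4 N. The pictures show the jaw noses closed behind the lid's widest part.
- **Position:** in the last wrist picture the lid's centre is at about (478.4, 140.2). My two estimates of the seat point from the same picture are (477.6, 140.3) and (478.8, 138.7). That puts the lid about 1–2 mm off, with calibration good to about 2 mm, against a limit of 5 mm.
- **Lid measurement that disagreed:** the automatic outline measurement was wrong in the last two wrist pictures, because the outline was cut off or ran into the rest. I used edge points read by eye instead.
- **Other objects:** by eye, the cups, caddy, bowl and whisk look unmoved between the first overhead picture and the last, taken after the push. I did not measure them.
- **Robot:** it stood clear, about 200 mm up, when I handed in.

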